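Log the use, then open the push-and-turn jar of pickling paste

TASK

The clamped white jar of pickling paste is logged each time it is opened: first swing the red-pegged sprung lever of the green use counter all the way to its stop and let it spring fully back. Then press the jar's orange safety cap down, twist it anticlockwise (seen from above) while it is pressed until it is free, and lift it off. Finish while still holding the cap level and still, straight above the jar, with about 5 cm of air between cap and neck; leave the loose things on the bench alone.

Things in the scene. Friction and masses are not known exactly. Their poses are not given: they have to be found in the camera images.
- jar: white plastic jar, 100 mm across, in a blue clamp (foot 150 mm square, jaws 80 mm high), all fixed to the bench; yaw varies. Origin on the bench under the jar's axis, z up. Shoulder 110 mm high at the neck. On the shoulder a red mark at the jar's +x shows where the cap's white line points when locked; a green mark 65 degrees anticlockwise of it, where it points when free
- cap_center (a point): orange ribbed round push-and-turn cap, loose, 58 mm across, 34 mm high, about 60 g, on the jar's neck; point on its axis, half-way up. Seated: underside 135, this point 152, top 169 mm above the bench; free space from its rim 25 mm down to the shoulder. x axis: along the white line on its top (at the red mark at first); z up. Can be gripped across any diameter from above
- seal (a joint): travel in m of the sprung grey plug in the jar's neck under the cap: 0 at rest, 0.007 at its end. Pushing the cap down moves it (6 N at first, 10.5 N at 4 mm, 14 N at 7 mm). Held down 4 mm or more (best 5 to 6) the cap can be turned anticlockwise from above: free after 50 degrees, a stop at 80 (65 is best); then it lifts straight off. The plug stays in the neck
- neck_top (a point): centre of the top of the jar's neck, 155 mm above the bench; the neck is 38 mm across, with three lugs that lock the cap; the seated cap's centre is 3 mm below this point
- lever (a joint): angle in rad of the counter's lever about its upright pivot: 0 at rest, grows anticlockwise seen from above, stop at 1.1. A spring pulls it back to 0 (about 3 N at the peg at rest, 6 N at the stop)
- lever_peg (a point): red upright round peg at the end of the lever, 12 mm across, 60 mm from the pivot; point on its axis at 80 mm above the bench. The peg stands free from 62 to 97 mm above the bench; below it lies the flat lever arm. The counter is a green box 110 x 90 x 48 mm fixed to the bench, yaw varies
- lever_pivot (a point): point on the lever's upright pivot axis, 80 mm above the bench (same height as the peg's point); the hub itself ends at 65 mm
- nozzle: loose copper torch nozzle standing upright, 27 mm across, 66 mm high; origin under its centre. Leave it alone
- magnet: loose welding magnet with a red middle, about 90 x 20 mm, 70 mm high; origin at its underside. Leave it alone
- brush: loose wooden wire brush lying bristles down, 200 x 24 mm, 32 mm high; origin under its centre. Leave it alone
- flap_disc: loose brown and black flap disc lying flat, 100 mm across, 18 mm high; origin under its centre. Leave it alone

How it is judged:
On the way, in this order (a step that is already met when the one before it is completed fails the run):
1. the counter's lever is swung to its stop (value of joint lever above 1 rad), for 0.05 s.
2. the lever is let go and has sprung back (value of joint lever below 0.08 rad and contact force between the fingers and counter below 0.3 N), for 0.2 s.
3. the cap is pressed down on its spring, still locked (value of joint seal above 0.0032 m and angle between the x axis of cap_center and the x axis of jar, either way round below 0.35 rad), for 0.05 s.
4. the pressed cap is twisted past its lugs (angle between the x axis of cap_center and the x axis of jar, either way round above 0.65 rad and z of cap_center in the frame of jar below 0.158 m), for 0.05 s.
5. the cap is lifted clear of the neck (z of cap_center in the frame of neck_top above 0.037 m and contact force between cap and jar below 0.1 N), for 0.2 s.
At the end, for the whole second after the job is handed in: the cap is held by the fingers, still (under 0.03 m/s) and level within 0.2 rad, its underside 20 to 110 mm above the neck's top and its axis within 30 mm of the jar's, touching nothing of the jar; the lever is back within 0.08 rad of rest; loose things are within 20 mm of where they began (all of step 5 and z of cap_center in the frame of neck_top below 0.127 m and horizontal distance between cap_center and neck_top below 0.03 m and angle between cap_center's own z axis and vertical below 0.2 rad and contact force between the fingers and cap above 1 N and linear speed of cap below 0.03 m/s and value of joint lever below 0.08 rad and distance of each of nozzle, magnet, brush, flap_disc from where it was at the start of the episode below 0.02 m); the arm keeps its last pose, push and grip.
It fails at once if the nozzle is pushed away (distance of nozzle from where it was at the start of the episode above 0.02 m).
It fails at once if the magnet is pushed away (distance of magnet from where it was at the start of the episode above 0.02 m).
It fails at once if the brush is pushed away (distance of brush from where it was at the start of the episode above 0.02 m).
It fails at once if the flap disc is pushed away (distance of flap_disc from where it was at the start of the episode above 0.02 m).
It also fails if it takes over 58 s, if anything falls off the work surface, if the arm or the gripper's body presses on something with over 40 N, if the wrist force passes 120 N, or if a joint passes its speed limit or range.

ROBOT

A 6-joint arm with a two-finger parallel gripper is mounted at the origin on the work surface. World frame = base frame: x ahead of the robot, y to its left, z up, the work surface at z = 0. Lengths are in m, angles in rad, forces in N, time in s.
With the tool pointing down it reaches from about 0.3 to 1 m from the base axis. Payload 5.1 kg.
Tool frame: the origin (TCP) lies midway between the tips of the shut fingers; the grasp point (between the pads) lies 19 mm behind it; z points along the fingers, y is the direction in which the jaws open and shut (so a half turn about z gives the same grasp; the last joint's range is limited). The gripper opens to 95 mm and grips with 3 to 60 N. Pads are 20 mm wide; open, the fingers measure 119 mm over their backs; the gripper's body (75 mm by 180 mm) begins 59 mm behind the grasp point.
Start: joints at [-1.427, 0.124, 1.65, -0, 1.367, -0.083], TCP at [0.146, -0.633, 0.215] pointing down, gripper open.
Joint ranges: [-2.61, 2.61], [-1.02, 2.33], [0.03, 2.71], [-1.35, 4.49], [0.32, 2.68], [-2.91, 2.91]. Speed limits (rad/s): [2.57, 2.57, 3.14, 3.14, 3.14, 3.14].

INTERFACE

Orientations are given as a rotation vector (axis times angle).
In Python, from rig import ctrl, imaging gives the robot as it stands.
- The arm moves only by the tool play_rows, never from a script. Its argument "moves" is a list of rows, each a list of 7 numbers: the shift along the tool's x, y, z in units of 40 mm (1.0 is 40 mm), then the turn, a rotation vector about the tool's x, y, z in rad, then the opening, from 0 (shut) to 1 (fully open). In form: [[x, y, z, rx, ry, rz, fingers], ...]. A call has 1 to 8 rows; each row shifts and turns the commanded pose from where the row before left it, along the tool's axes as they then stand; what a row does not reach is not made up. A row lasts 1/8 s, in which the tool goes at most 62.5 mm and 10.7 degrees, less where a joint would pass 70% of its speed; a pose out of reach is approached as far as the arm can. A call is refused whole if a number of a shift passes 1 or a number of a turn 0.188, either way. A call with a gripper value outside its range is refused whole. The fingers move at their own pace and stop on an object; the grip force is fixed at half the most. Time passes only in rows, so rows that do not move let the fingers close. It gives the time, the measured TCP pose, the force and the opening at its end, in the units of the state.
- ctrl.get_state(): the state, without advancing time (a new reading comes with each control period).
- imaging.read_camera(name): name is "side" or "top"; returns the picture (400x640x3 uint8, blue, green, red); there is no depth.
- imaging.get_calibration(name): a dict with "mtx" (3x3 intrinsics, pixels), "dist_coeffs" ([k1, k2, p1, p2, k3] as OpenCV has them; the pictures are not rectified), "R" (3x3) and "t" (3): a world point X has camera coordinates R X + t. Camera axes: x right, y down, z forward; pixel columns grow to the right and rows downward; lengths in m; the calibration is good to about 2 mm. A picture is of the moment at which its call begins. get_calibration takes no time and is no camera call.
- ctrl.hand_in(): hands the job in, once; it reports no verdict.
The state is a dict: "clock": time; "joint_positions": joint angles; "qvel": joint speeds; "joint_torque": joint torques, N m; "tool_pos": TCP position; "ee_rot": TCP orientation; "force": force on the tool from outside, world axes, zero at the start; "moment": the same for the moment, N m; "gripper_width": finger opening in m.
Only numpy, scipy, OpenCV 4.12 (cv2) and the standard library are available. Lean on these libraries where they do the work, as an engineer would, in place of code of your own. Each camera call takes 0.05 s, during which the arm holds its last target.

## Working session

There is one attempt and no reset: what is moved stays moved. The work goes in short steps, Python scripts to look and compute and a tool call to move; the robot and the scene stay as the last step left them, time stands still between calls to the robot, and variables do not carry over. Pictures are saved under pics/ and viewed, and the job is handed in when it is done.

Besides the shell and the picture viewer there is one more tool, called after "Emit:" in YAML: its name, and indented under it one key for each argument. play_rows: Moves the arm, as the interface text tells. Its arguments: {"type":"object","properties":{"moves":{"type":"array"}},"required":["moves"]}

```bash
ls; mkdir -p pics
python3 - <<'E'
from rig import ctrl, imaging
import cv2
s=ctrl.get_state(); print(s)
for n in("side","top"):
    im=imaging.read_camera(n); cv2.imwrite(f"pics/{n}0.png",im)
    print(n,imaging.get_calibration(n))
E
```

```text
pics
{'clock': 0.0, 'joint_positions': array([-1.42658663e+00,  1.24507386e-01,  1.65165317e+00,  1.92989583e-06,
        1.36751187e+00, -8.26021156e-02]), 'qvel': array([ 1.73222535e-03,  1.70822848e-04, -1.58996668e-03,  3.84932307e-05,
       -6.65755048e-04, -6.32124546e-04]), 'joint_torque': array([ 1.13356714e-05, -4.17606854e+01, -3.59933174e+01,  7.73470500e-02,
        4.91429202e-02, -1.74680840e-04]), 'tool_pos': array([ 0.14604555, -0.63272406,  0.2133979 ]), 'ee_rot': array([-3.11934702e+00, -3.55276126e-01,  9.75854372e-05]), 'force': array([0.54409711, 0.24213161, 0.60495821]), 'moment': array([-0.00012479, -0.01646925,  0.01069617]), 'gripper_width': 0.09515273181082394}
side {'mtx': array([[494.67134518,   0.        , 318.2306927 ],
       [  0.        , 494.67134518, 196.11574904],
       [  0.        ,   0.        ,   1.        ]]), 'dist_coeffs': array([-0.01087691,  0.        ,  0.        ,  0.        ,  0.        ]), 'R': array([[-0.75061111, -0.66067151,  0.00980398],
       [-0.3326709 ,  0.36505543, -0.86951976],
       [ 0.57088793, -0.65593269, -0.49380084]]), 't': array([0.42751951, 0.27755991, 0.94992687])}
top {'mtx': array([[429.81523084,   0.        , 319.90360805],
       [  0.        , 429.81523084, 188.91472286],
       [  0.        ,   0.        ,   1.        ]]), 'dist_coeffs': array([-0.11475017,  0.        ,  0.        ,  0.        ,  0.        ]), 'R': array([[ 0.00811599, -0.9998603 , -0.01461203],
       [-0.99330851, -0.00637759, -0.11531491],
       [ 0.11520561,  0.01545015, -0.99322151]]), 't': array([0.01806785, 0.58806658, 1.24926173])}
```

View pics/side0.png

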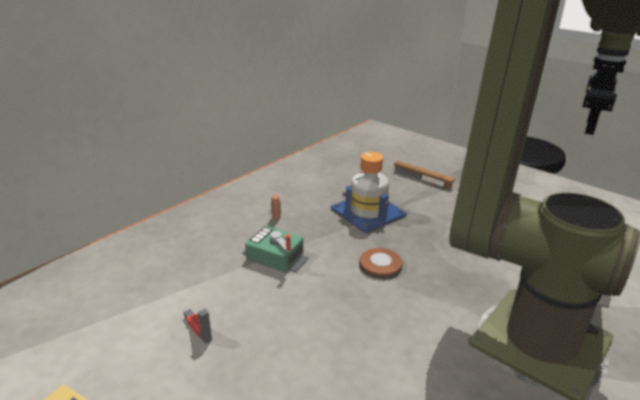

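View pics/top0.png

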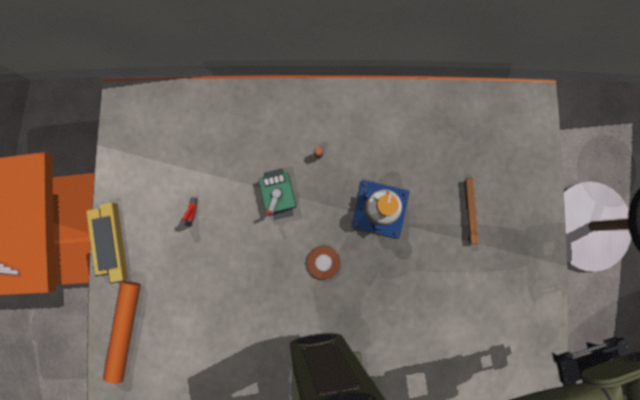

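The side view shows the counter at (275,248) with its red peg at (289,242), and the jar cap at (372,162). In the top view the cap is at (387,205), the counter at (277,193) and the peg near (270,212). I'll zoom in and take the masks.

```bash
cat > h.py <<'E'
import numpy as np, cv2
from rig import imaging
C={n:imaging.get_calibration(n) for n in("side","top")}
def ray(n,p):
    c=C[n]; u=cv2.undistortPoints(np.array([[p]],float),c["mtx"],c["dist_coeffs"])[0,0]
    R=c["R"]; o=-R.T@c["t"]; d=R.T@np.array([u[0],u[1],1]); return o,d/np.linalg.norm(d)
def onz(n,p,z):
    o,d=ray(n,p); return o+d*(z-o[2])/d[2]
def tri(p_side,p_top):
    o1,d1=ray("side",p_side);o2,d2=ray("top",p_top)
    A=np.stack([d1,-d2],1); s=np.linalg.lstsq(A,o2-o1,rcond=None)[0]
    a=o1+s[0]*d1;b=o2+s[1]*d2; return (a+b)/2,np.linalg.norm(a-b)
def proj(n,X):
    c=C[n]; return cv2.projectPoints(np.array([X],float),cv2.Rodrigues(c["R"])[0],c["t"],c["mtx"],c["dist_coeffs"])[0][0,0]
def mask(im,lo,hi):
    return cv2.inRange(cv2.cvtColor(im,cv2.COLOR_BGR2HSV),np.array(lo),np.array(hi))
E
python3 - <<'E'
import cv2,numpy as np
from h import *
s=cv2.imread("pics/side0.png");t=cv2.imread("pics/top0.png")
def crop(im,x,y,w,h,k): return cv2.resize(im[y:y+h,x:x+w],None,fx=k,fy=k,interpolation=cv2.INTER_CUBIC)
a=crop(t,245,160,60,75,6);b=crop(t,345,170,75,75,6)
cv2.imwrite("pics/c1.png",np.hstack([a,b[:450]])[:, :800])
a=crop(s,240,220,70,60,5);b=crop(s,325,145,85,90,5)
o=np.zeros((450,775,3),np.uint8);o[:300,:350]=a;o[:450,350:]=b
cv2.imwrite("pics/c2.png",o)
for n,im in(("side",s),("top",t)):
  for nm,lo,hi in(("orange",(5,150,120),(18,255,255)),("red",(0,150,80),(4,255,255)),("red2",(174,120,80),(180,255,255)),("green",(60,70,30),(90,255,255)),("blue",(105,120,40),(130,255,255))):
    k,l,st,ce=cv2.connectedComponentsWithStats(mask(im,lo,hi))
    for i in range(1,k):
      if st[i,4]>6 and 180<ce[i,0]<480: print(n,nm,st[i],ce[i].round(1))
E
```

```text
side orange [362 154  20  18 250] [371.4 162.6]
side red [187 316  12  17  77] [193.2 323.4]
side green [292 235  10  13  85] [295.5 240.4]
side green [247 236  38  22 292] [266.9 246.9]
side blue [382 195   4   3   7] [383.7 196.3]
side blue [336 203   9  10  55] [340.9 207.7]
side blue [386 205  19  16 141] [392.5 212.5]
top orange [192  75 331   5 517] [353.6  76.7]
top orange [377 194  21  21 285] [386.7 205.4]
top orange [309 248  26  29 208] [318.1 259. ]
top red [183 204  13  17 127] [189.8 212.3]
top red [267 211   4   3  10] [268.2 212.1]
top green [260 172  36  41 663] [278.8 194.2]
top blue [ 352  181   57   57 1056] [377.3 211. ]
```

View pics/c1.png

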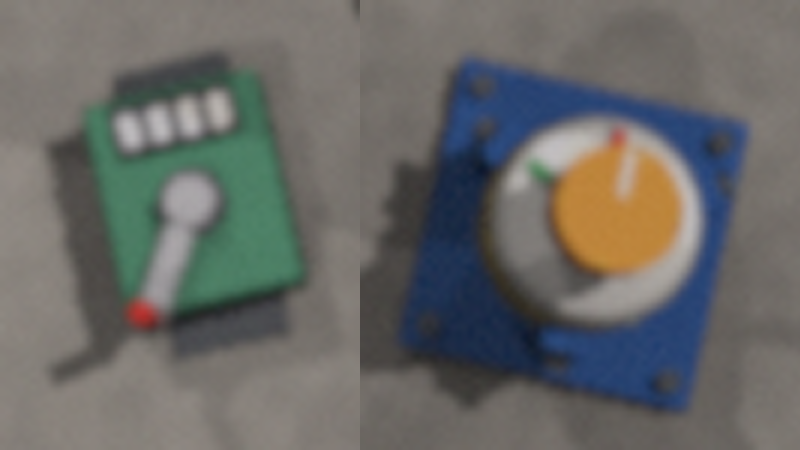

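View pics/c2.png

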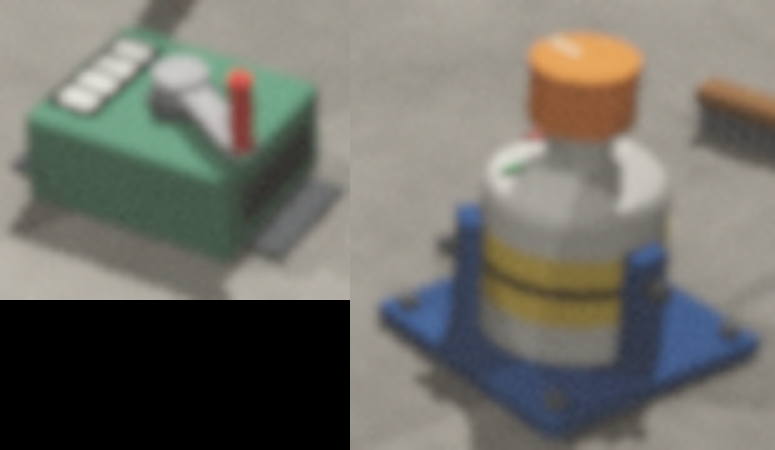

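The top crop puts the peg top at (268.3,212), the hub at (276.3,192.6) and the cap centre at (387.6,204.6). In the side crop they are at (287.6,234.8), (275.6,233.8) and (371.6,156.8).

Run:
```python
from h import *
np.set_printoptions(precision=4,suppress=True)
cp=lambda x,y,x0,y0,k:(x0+(x+.5)/k-.5,y0+(y+.5)/k-.5)
T1=lambda x,y:cp(x,y,245,160,6);T2=lambda x,y:cp(x-360,y,345,170,6)
S1=lambda x,y:cp(x,y,240,220,5);S2=lambda x,y:cp(x-350,y,325,145,5)
for nm,s,t,z in(("peg top",S1(240,76),T1(141,313),.097),("hub",S1(180,70),T1(190,197),.065),("cap",S2(585,60),T2(618,210),.169)):
    print(nm,tri(s,t),onz("side",s,z),onz("top",t,z))
a=onz("top",T2(628,148),.169);b=onz("top",T2(623,198),.169);c=onz("top",T2(618,210),.169)
r=onz("top",T2(618,136),.11);g=onz("top",T2(541,173),.11)
print(a,b,"line ang",np.degrees(np.arctan2(*(a-b)[1::-1])), np.degrees(np.arctan2(*(a-c)[1::-1])))
for q in(r,g): print(q,np.degrees(np.arctan2(*(q-c)[1::-1])))
# jar foot corners
F=[onz("top",T2(*p),.01)for p in((465,62),(745,125),(690,408),(405,340))]
print(np.array(F),np.mean(F,0))
# counter box corners at top
B=[onz("top",T1(*p),.048)for p in((88,104),(254,70),(302,280),(132,312))]
print(np.array(B))
for nm,p,z in(("nozzle",(318.5,152),.066),("disc",(323,263),.018),("brush1",(470,180),.03),("brush2",(474,242),.03),("magnet",(190,212),.07)):print(nm,onz("top",p,z))
```

```text
peg top (array([0.5141, 0.1674, 0.0951]), np.float64(0.0014891072049196298)) [0.5115 0.1689 0.097 ] [0.5146 0.1676 0.097 ]
hub (array([0.5727, 0.1488, 0.0627]), np.float64(0.002107472880694625)) [0.5692 0.1507 0.065 ] [0.5732 0.1492 0.065 ]
cap (array([ 0.5311, -0.1611,  0.1658]), np.float64(0.0016335319304718017)) [ 0.5265 -0.1558  0.169 ] [ 0.5315 -0.1602  0.169 ]
[ 0.5591 -0.1649  0.169 ] [ 0.5368 -0.1625  0.169 ] line ang -6.2457699766954 -9.672288180035345
[ 0.5709 -0.1689  0.11  ] -12.49555880033765
[ 0.5533 -0.1327  0.11  ] 51.514630593419724
[[ 0.6192 -0.1057  0.01  ]
 [ 0.5879 -0.2481  0.01  ]
 [ 0.4447 -0.2184  0.01  ]
 [ 0.4781 -0.0752  0.01  ]] [ 0.5325 -0.1618  0.01  ]
[[0.6211 0.203  0.048 ]
 [0.6386 0.1207 0.048 ]
 [0.5345 0.0953 0.048 ]
 [0.5181 0.1787 0.048 ]]
nozzle [0.6936 0.0269 0.066 ]
disc [0.368  0.0116 0.018 ]
brush1 [ 0.6185 -0.4324  0.03  ]
brush2 [ 0.4317 -0.4394  0.03  ]
magnet [0.5132 0.4018 0.07  ]
```

Emit:
play_rows:
  moves:
    - [0.67,-0.92,0,0,0,0,0]
    - [0.67,-0.92,0,0,0,0,0]
    - [0.67,-0.92,0,0,0,0,0]
    - [0.67,-0.92,0,0,0,0,0]
    - [0.67,-0.92,0,0,0,0,0]
    - [0.67,-0.92,0,0,0,0,0]
    - [0.67,-0.92,0,0,0,0,0]
    - [0.67,-0.92,0,0,0,0,0]

```text
clock: 1.1
tool_pos: [0.289, -0.2967, 0.2142]
ee_rot: [-3.121, -0.355, 0.0]
force: [0.6, 0.3, -0.1]
gripper_width: 0.0206
```

Emit:
play_rows:
  moves:
    - [0.67,-0.92,0,0,0,0,0]
    - [0.67,-0.92,0,0,0,0,0]
    - [0.67,-0.92,0,0,0,0,0]
    - [0.67,-0.92,0,0,0,0,0]
    - [0.67,-0.92,0,0,0,0,0]
    - [0.67,-0.92,0,0,0,0,0]
    - [0.67,-0.92,0,0,0,0,0]
    - [0.67,-0.92,0,0,0,0,0]

```text
clock: 2.1
tool_pos: [0.4317, 0.0383, 0.2143]
ee_rot: [3.121, 0.356, -0.0]
force: [-0.2, -1.0, 0.0]
gripper_width: 0.0003
```

Emit:
play_rows:
  moves:
    - [0.67,-0.92,0,0,0,0,0]
    - [0.67,-0.92,0,0,0,0,0]
    - [0.67,-0.92,0,0,0,0,0]
    - [0.67,-0.92,0,0,0,0,0]
    - [0,0,0,0,0,0,0]
    - [0,0,0,0,0,0,0]

```text
clock: 2.85
tool_pos: [0.5024, 0.204, 0.214]
ee_rot: [3.121, 0.356, -0.002]
force: [-0.3, -0.3, 0.2]
gripper_width: 0.0003
```

Emit:
play_rows:
  moves:
    - [0,0,0.75,0,0,0,0]
    - [0,0,0.75,0,0,0,0]
    - [0,0,0.75,0,0,0,0]
    - [0,0,0.75,0,0,0,0]
    - [0,0,0.5,0,0,0,0]
    - [0,0,0,0,0,0,0]

```text
clock: 3.6
tool_pos: [0.5015, 0.2032, 0.0731]
ee_rot: [3.121, 0.354, -0.005]
force: [0.1, 0.6, 0.6]
gripper_width: 0.0003
```

Run:
```python
from h import *
o=np.zeros((440,800,3),np.uint8)
s=imaging.read_camera("side");t=imaging.read_camera("top")
o[:400,:400]=cv2.resize(s[190:290,230:330],(400,400),interpolation=2);o[:400,400:]=cv2.resize(t[150:250,220:320],(400,400),interpolation=2)
cv2.imwrite("pics/p2.png",o)
```

```text
(no output)
```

View pics/p2.png

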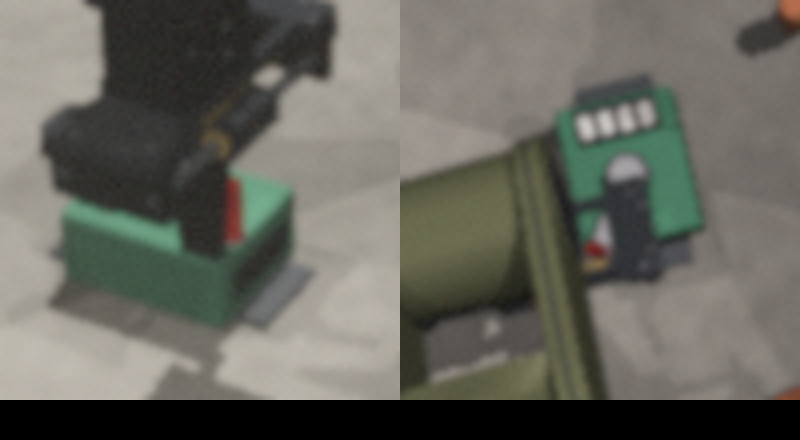

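The shut fingers stand on the +y side of the red peg: in the side crop the finger is at about (205,205) and the peg at (232,210). Now I'll push along the tool's y axis.

Emit:
play_rows:
  moves:
    - [0,0.3,0,0,0,0,0]
    - [0,0.3,0,0,0,0,0]
    - [0,0.3,0,0,0,0,0]
    - [0,0.3,0,0,0,0,0]
    - [0,0.3,0,0,0,0,0]
    - [0,0.3,0,0,0,0,0]
    - [0,0.2,0,0,0,0,0]
    - [0,0,0,0,0,0,0]

```text
clock: 4.7
tool_pos: [0.5212, 0.1271, 0.0748]
ee_rot: [-3.118, -0.352, -0.002]
force: [-0.1, 6.3, -2.7]
gripper_width: 0.0001
```

Emit:
play_rows:
  moves:
    - [0,0.1,0,0,0,0,0]
    - [0,0,0,0,0,0,0]

```text
clock: 4.95
tool_pos: [0.5225, 0.1239, 0.075]
ee_rot: [-3.117, -0.353, -0.004]
force: [1.6, 8.1, -3.1]
gripper_width: 0.0006
```

Emit:
play_rows:
  moves:
    - [0,0.1,0,0,0,0,0]
    - [0,0,0,0,0,0,0]

```text
clock: 5.2
tool_pos: [0.5238, 0.1205, 0.0752]
ee_rot: [-3.116, -0.353, -0.006]
force: [2.8, 9.2, -3.1]
gripper_width: 0.0005
```

Run:
```python
from h import *
o=np.zeros((440,800,3),np.uint8)
s=imaging.read_camera("side");t=imaging.read_camera("top")
o[:400,:400]=cv2.resize(s[190:290,230:330],(400,400),interpolation=2);o[:400,400:]=cv2.resize(t[150:250,220:320],(400,400),interpolation=2)
cv2.imwrite("pics/p3.png",o)
```

```text
(no output)
```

View pics/p3.png

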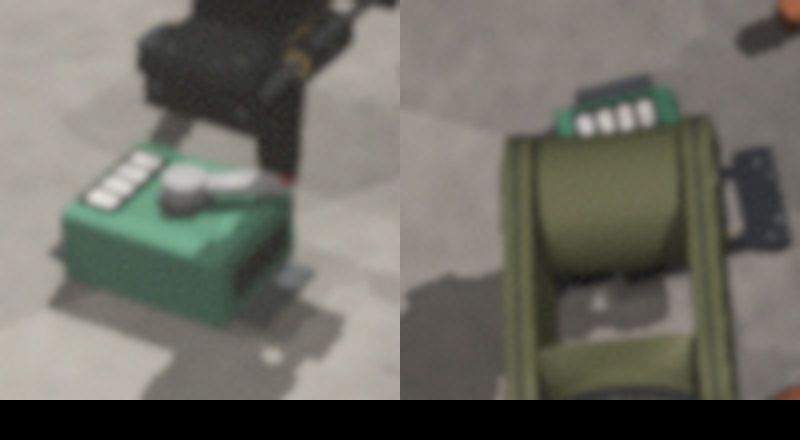

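The peg base is now at about (302,235.5) in the side image. I'll work out the lever angle from that.

Run:
```python
from h import *
h=onz("side",(230+183/4,190+176/4),.065)
for p in((302,235.5),(301.5,236.2),(303,235)):
  e=onz("side",p,.062); d=e-h; a=np.degrees(np.arctan2(d[1],d[0]))%360; print(h,e,a,np.hypot(*d[:2]),np.radians(a-162.5))
for th in(.9,1.0,1.1):
  a=np.radians(162.5)+th; print(th,proj("side",[.5712+.06*np.cos(a),.1498+.06*np.sin(a),.064]),proj("side",[.5712,.1498,.065]))
```

```text
[0.5677244  0.15158138 0.065     ] [0.52164991 0.11215148 0.062     ] 220.5564458562653 0.0606430199453945 1.013276132197648
[0.5677244  0.15158138 0.065     ] [0.52054856 0.11502397 0.062     ] 217.77275631120446 0.059682527210132306 0.9646915842829934
[0.5677244  0.15158138 0.065     ] [0.52133702 0.10909263 0.062     ] 222.4882782761328 0.0629053522102235 1.0469929685211055
0.9 [300.84733124 235.5360318 ] [275.24867412 233.11587955]
1.0 [301.12598242 234.08325851] [275.24867412 233.11587955]
1.1 [301.14459652 232.63757377] [275.24867412 233.11587955]
```

Emit:
play_rows:
  moves:
    - [0,0.1,0,0,0,0,0]
    - [0,0,0,0,0,0,0]

```text
clock: 5.55
tool_pos: [0.5242, 0.1198, 0.0752]
ee_rot: [-3.109, -0.35, -0.006]
force: [1.7, 21.7, -3.7]
gripper_width: 0.0004
```

Emit:
play_rows:
  moves:
    - [0,0.1,0,0,0,0,0]
    - [0,0,0,0,0,0,0]

```text
clock: 5.8
tool_pos: [0.5243, 0.1195, 0.0752]
ee_rot: [-3.102, -0.348, -0.005]
force: [-0.6, 34.3, -2.8]
gripper_width: 0.0002
```

Emit:
play_rows:
  moves:
    - [0,0.1,0,0,0,0,0]
    - [0,0,0,0,0,0,0]

```text
clock: 6.05
tool_pos: [0.5244, 0.1192, 0.0751]
ee_rot: [-3.095, -0.346, -0.003]
force: [-1.1, 46.7, -3.5]
gripper_width: 0.0007
```

The force rose sharply, so the lever is on its stop. I'll go back along the same line past the rest position, then look.

Emit:
play_rows:
  moves:
    - [0,-0.3,0,0,0,0,0]
    - [0,-0.3,0,0,0,0,0]
    - [0,-0.35,0,0,0,0,0]
    - [0,-0.35,0,0,0,0,0]
    - [0,-0.35,0,0,0,0,0]
    - [0,-0.35,0,0,0,0,0]
    - [0,-0.35,0,0,0,0,0]
    - [0,-0.35,0,0,0,0,0]

```text
clock: 7.05
tool_pos: [0.5008, 0.2128, 0.0745]
ee_rot: [3.121, 0.355, -0.0]
force: [0.2, -0.0, -0.1]
gripper_width: 0.0006
```

Emit:
play_rows:
  moves:
    - [0,0,0,0,0,0,0]
    - [0,0,-0.8,0,0,0,0]
    - [0,0,-0.9,0,0,0,0.5]
    - [0,0,-0.9,0,0,0,1]
    - [0,0,-0.9,0,0,0,1]
    - [0,0,-0.9,0,0,0,1]
    - [0,0,0,0,0,0,1]

```text
clock: 7.92
tool_pos: [0.503, 0.2123, 0.2547]
ee_rot: [-3.121, -0.355, -0.011]
force: [0.1, 0.9, -1.0]
gripper_width: 0.0455
```

Run:
```python
from h import *
o=np.zeros((440,800,3),np.uint8)
s=imaging.read_camera("side");t=imaging.read_camera("top")
o[:400,:400]=cv2.resize(s[190:290,230:330],(400,400),interpolation=2);o[:400,400:]=cv2.resize(t[150:250,220:320],(400,400),interpolation=2)
cv2.imwrite("pics/p4.png",o)
```

```text
(no output)
```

View pics/p4.png

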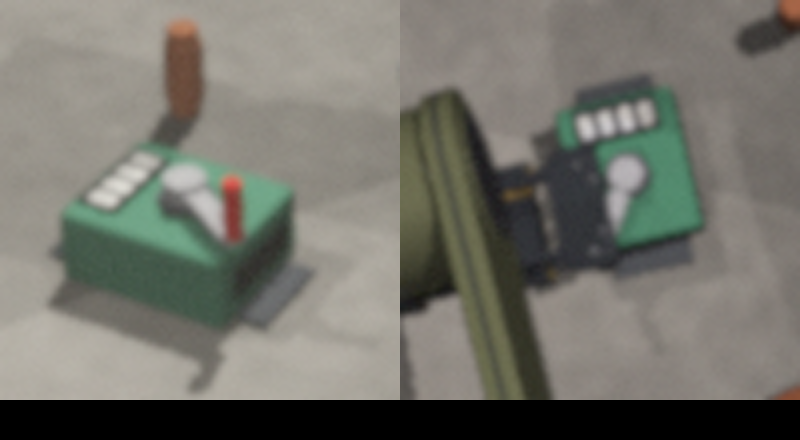

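The lever is back at rest, with the peg in the side image where it was at first. Next I'll move above the cap.

Emit:
play_rows:
  moves:
    - [-0.14,0.92,0,0,0,0,1]
    - [-0.14,0.92,0,0,0,0,1]
    - [-0.14,0.92,0,0,0,0,1]
    - [-0.14,0.92,0,0,0,0,1]
    - [-0.14,0.92,0,0,0,0,1]
    - [-0.14,0.92,0,0,0,0,1]
    - [-0.14,0.92,0,0,0,0,1]
    - [-0.14,0.92,0,0,0,0,1]

```text
clock: 9.02
tool_pos: [0.5225, -0.0859, 0.2481]
ee_rot: [-3.12, -0.355, 0.006]
force: [-0.1, -0.5, 0.4]
gripper_width: 0.0951
```

Emit:
play_rows:
  moves:
    - [-0.14,0.92,0,0,0,0,1]
    - [-0.14,0.92,0,0,0,0,1]
    - [0,0,0,0,0,0,1]
    - [0,0,0,0,0,0,1]

```text
clock: 9.52
tool_pos: [0.5286, -0.1585, 0.2489]
ee_rot: [-3.12, -0.355, 0.004]
force: [0.3, 0.1, -0.5]
gripper_width: 0.095
```

Run:
```python
from h import *
from rig import ctrl
s=imaging.read_camera("side");t=imaging.read_camera("top")
o=np.zeros((400,800,3),np.uint8)
o[:,:400]=cv2.resize(s[90:250,290:450],(400,400),interpolation=2);o[:,400:]=cv2.resize(t[120:280,300:460],(400,400),interpolation=2)
cv2.imwrite("pics/p5.png",o)
st=ctrl.get_state();print(st["tool_pos"],st["joint_positions"],st["gripper_width"],st["ee_rot"],st["force"])
```

```text
[ 0.52894849 -0.15801779  0.24980827] [-3.87657807e-01 -1.12166441e-01  1.82836203e+00  2.11904952e-04
  1.42682324e+00  9.55247301e-01] 0.09503399551353123 [-3.12036108e+00 -3.57049965e-01  1.80539485e-03] [-0.34034094 -0.17742775 -0.51098938]
```

View pics/p5.png

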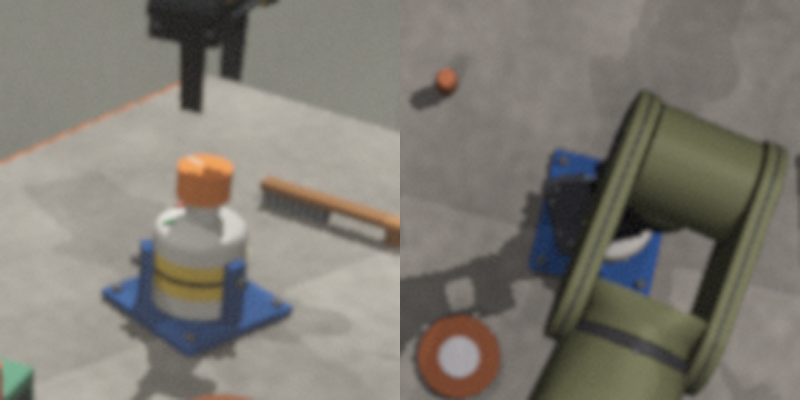

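The open fingers are above the cap: in the side crop they are at (190,60) and (232,50), with the cap at (205,180). After a small lateral correction I'll go down.

Emit:
play_rows:
  moves:
    - [0.06,0.08,0.5,0,0,0,1]
    - [0,0,0.5,0,0,0,1]
    - [0,0,0.5,0,0,0,1]
    - [0,0,0.5,0,0,0,1]
    - [0,0,0.5,0,0,0,1]
    - [0,0,0.4,0,0,0,1]
    - [0,0,0,0,0,0,1]
    - [0,0,0,0,0,0,1]

```text
clock: 10.62
tool_pos: [0.5329, -0.1619, 0.1353]
ee_rot: [3.121, 0.355, 0.002]
force: [-0.5, -0.9, 0.3]
gripper_width: 0.0952
```

Run:
```python
from h import *
from rig import ctrl
s=imaging.read_camera("side")
cv2.imwrite("pics/p6.png",cv2.resize(s[110:230,310:430],(600,600),interpolation=2))
st=ctrl.get_state();print(st["tool_pos"],st["gripper_width"],st["force"])
```

```text
[ 0.53305143 -0.16191711  0.13573084] 0.09499308111476289 [-0.23390207 -0.67407746 -0.51621214]
```

View pics/p6.png

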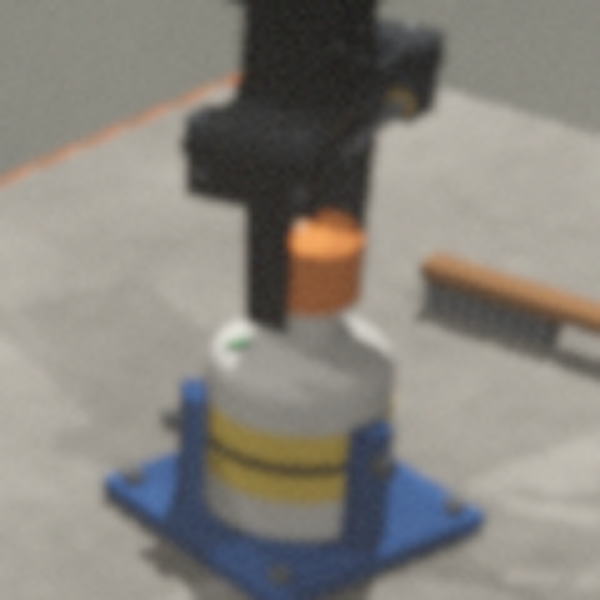

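The fingers straddle the cap, near finger at (268,260) and cap at (325,265). I'll close on it.

Emit:
play_rows:
  moves:
    - [-0.03,-0.02,0,0,0,0,0]
    - [0,0,0,0,0,0,0]
    - [0,0,0,0,0,0,0]
    - [0,0,0,0,0,0,0]
    - [0,0,0,0,0,0,0]
    - [0,0,0,0,0,0,0]
    - [0,0,0,0,0,0,0]
    - [0,0,0,0,0,0,0]

```text
clock: 11.68
tool_pos: [0.531, -0.1611, 0.1347]
ee_rot: [-3.121, -0.355, 0.0]
force: [0.3, -0.1, 0.6]
gripper_width: 0.0569
```

The grip holds at 56.9 mm with no side load. Now I'll press in steps.

Emit:
play_rows:
  moves:
    - [0,0,0.05,0,0,0,0]
    - [0,0,0.05,0,0,0,0]
    - [0,0,0,0,0,0,0]
    - [0,0,0,0,0,0,0]

```text
clock: 12.18
tool_pos: [0.5311, -0.1611, 0.1321]
ee_rot: [3.121, 0.356, -0.0]
force: [-4.0, 2.1, 7.6]
gripper_width: 0.0565
```

Emit:
play_rows:
  moves:
    - [0,0,0.04,0,0,0,0]
    - [0,0,0,0,0,0,0]
    - [0,0,0,0,0,0,0]

```text
clock: 12.55
tool_pos: [0.5311, -0.1611, 0.1309]
ee_rot: [-3.121, -0.356, 0.0]
force: [-5.0, 2.7, 8.4]
gripper_width: 0.057
```

Emit:
play_rows:
  moves:
    - [0,0,0.06,0,0,0,0]
    - [0,0,0,0,0,0,0]
    - [0,0,0,0,0,0,0]

```text
clock: 12.92
tool_pos: [0.5311, -0.1611, 0.129]
ee_rot: [3.121, 0.356, -0.0]
force: [-6.6, 2.6, 11.1]
gripper_width: 0.0567
```

Run:
```python
from h import *
from rig import ctrl
s=imaging.read_camera("side")
cv2.imwrite("pics/p7.png",cv2.resize(s[110:230,310:430],(600,600),interpolation=2))
st=ctrl.get_state();print(st["tool_pos"],st["gripper_width"],st["force"],st["moment"])
```

```text
[ 0.53111093 -0.16110715  0.1289712 ] 0.057242233993216 [-6.36219057  3.01668715 12.06561966] [ 0.49946355  1.08491916 -0.04552408]
```

View pics/p7.png

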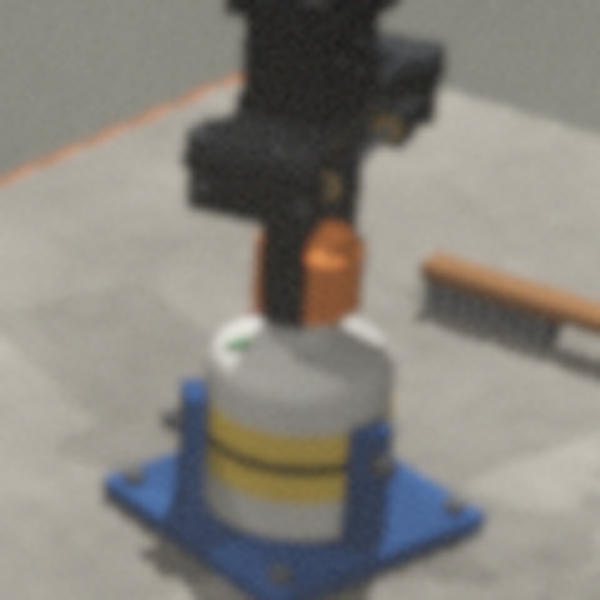

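Travel is about 5.5 mm at 11.5 N, and the cap moved down with the fingers. I'll relieve the side load a little first.

Emit:
play_rows:
  moves:
    - [-0.03,0,0,0,0,0,0]
    - [0,0,0,0,0,0,0]
    - [0,0,0,0,0,0,0]

```text
clock: 13.35
tool_pos: [0.5311, -0.1611, 0.1295]
ee_rot: [3.121, 0.356, 0.005]
force: [-2.6, 3.7, 10.9]
gripper_width: 0.0566
```

Emit:
play_rows:
  moves:
    - [-0.01,0.01,0.01,0,0,-0.1,0]
    - [0,0,0,0,0,-0.1,0]
    - [0,0,0,0,0,-0.1,0]
    - [0,0,0,0,0,-0.1,0]
    - [0,0,0,0,0,0,0]

```text
clock: 13.98
tool_pos: [0.5319, -0.1619, 0.1297]
ee_rot: [2.986, 0.969, 0.008]
force: [-0.4, 2.8, 10.5]
gripper_width: 0.0569
```

Run:
```python
from h import *
from rig import ctrl
s=imaging.read_camera("side")
cv2.imwrite("pics/p8.png",cv2.resize(s[110:230,310:430],(600,600),interpolation=2))
st=ctrl.get_state();print(st["tool_pos"],st["gripper_width"],st["force"],st["moment"],st["ee_rot"])
```

```text
[ 0.53185264 -0.16196269  0.12961482] 0.05665339524477597 [ 0.2424477   2.53131103 11.35859376] [0.52960047 0.1320223  0.08882438] [2.986197   0.96835422 0.00809048]
```

View pics/p8.png

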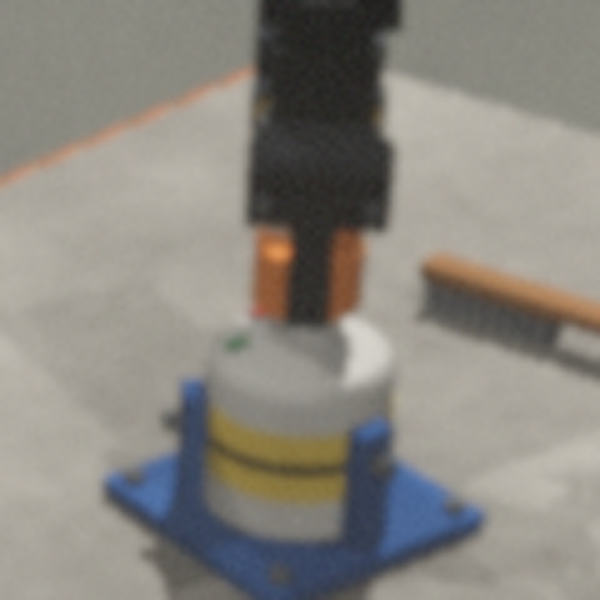

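The small moment about z (about 0.09 N m) suggests the cap turns with the fingers, and it is still pressed at about 11 N. I'll twist on to about 65 degrees.

Emit:
play_rows:
  moves:
    - [0,0,0.01,0,0,-0.1,0]
    - [0,0,0,0,0,-0.1,0]
    - [0,0,0,0,0,-0.1,0]
    - [0,0,0,0,0,-0.1,0]
    - [0,0,0,0,0,-0.1,0]
    - [0,0,0,0,0,-0.1,0]
    - [0,0,0,0,0,-0.13,0]
    - [0,0,0,0,0,0,0]

```text
clock: 15.02
tool_pos: [0.5319, -0.162, 0.1294]
ee_rot: [2.442, 1.97, 0.006]
force: [-0.7, 3.0, 10.8]
gripper_width: 0.0569
```

Run:
```python
from h import *
from rig import ctrl
s=imaging.read_camera("side");t=imaging.read_camera("top")
o=np.hstack([cv2.resize(s[110:230,310:430],(400,400),interpolation=2),cv2.resize(t[150:270,325:445],(400,400),interpolation=2)])
cv2.imwrite("pics/p9.png",o)
st=ctrl.get_state();print(st["tool_pos"],st["gripper_width"],st["force"],st["moment"],st["ee_rot"],2*np.arctan2(st["ee_rot"][1],st["ee_rot"][0]))
```

```text
[ 0.5318544  -0.16202939  0.12935698] 0.05707317793469508 [-0.8950296  3.2475724 11.3258543] [0.4768535  0.07770637 0.12178068] [2.4424078  1.96931621 0.00598366] 1.3571426268801605
```

View pics/p9.png

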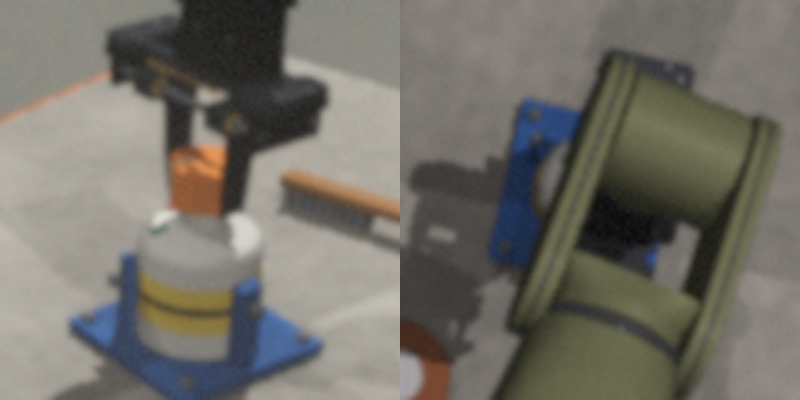

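The tool has turned 65 degrees. I'll lift in small steps and watch the force: a downward pull would mean the cap is still locked.

Emit:
play_rows:
  moves:
    - [0,0,-0.08,0,0,0,0]
    - [0,0,-0.08,0,0,0,0]
    - [0,0,-0.08,0,0,0,0]
    - [0,0,0,0,0,0,0]

```text
clock: 15.62
tool_pos: [0.5298, -0.1617, 0.1353]
ee_rot: [2.446, 1.971, 0.001]
force: [2.5, 1.9, 0.9]
gripper_width: 0.057
```

Emit:
play_rows:
  moves:
    - [0,0,-0.08,0,0,0,0]
    - [0,0,-0.08,0,0,0,0]
    - [0,0,0,0,0,0,0]

```text
clock: 16.0
tool_pos: [0.5295, -0.1615, 0.1411]
ee_rot: [-2.445, -1.971, -0.001]
force: [4.1, 1.7, -2.3]
gripper_width: 0.0572
```

Emit:
play_rows:
  moves:
    - [0,0.02,-0.1,0,0,0,0]
    - [0,0,-0.1,0,0,0,0]
    - [0,0,-0.1,0,0,0,0]
    - [0,0,-0.1,0,0,0,0]
    - [0,0,-0.1,0,0,0,0]
    - [0,0,0,0,0,0,0]

```text
clock: 16.75
tool_pos: [0.5306, -0.1624, 0.1627]
ee_rot: [2.445, 1.971, 0.0]
force: [0.3, 0.6, -1.6]
gripper_width: 0.057
```

Run:
```python
from h import *
from rig import ctrl
s=imaging.read_camera("side")
cv2.imwrite("pics/p10.png",cv2.resize(s[110:230,310:430],(600,600),interpolation=2))
```

```text
(no output)
```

View pics/p10.png

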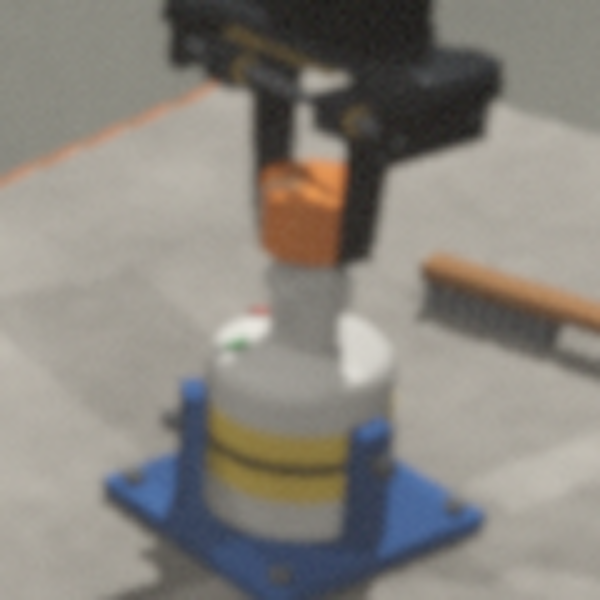

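The cap (305,215 in the crop) has come off the neck (310,290) and is held level. I'll raise it the rest of the way.

Emit:
play_rows:
  moves:
    - [0,0,-0.2,0,0,0,0]
    - [0,0,-0.25,0,0,0,0]
    - [0,0,-0.25,0,0,0,0]
    - [0,0,-0.2,0,0,0,0]
    - [0,0,-0.12,0,0,0,0]
    - [0,0,0,0,0,0,0]
    - [0,0,0,0,0,0,0]
    - [0,0,0,0,0,0,0]

```text
clock: 17.8
tool_pos: [0.5301, -0.1619, 0.2021]
ee_rot: [-2.445, -1.971, 0.001]
force: [0.8, -0.2, -1.0]
gripper_width: 0.0573
```

Run:
```python
from h import *
from rig import ctrl
s=imaging.read_camera("side");t=imaging.read_camera("top")
cv2.imwrite("pics/p11.png",s);cv2.imwrite("pics/p12.png",t)
k,l,st,ce=cv2.connectedComponentsWithStats(mask(s[100:200,340:400],(5,150,90),(18,255,255)));print(st,ce)
for z in(.205,.222,.239):print(z,proj("side",[.5315,-.1615,z]))
s0=ctrl.get_state();print(s0["tool_pos"],s0["gripper_width"],s0["force"],s0["qvel"])
```

```text
[[   0    0   60  100 5814]
 [  25   29   16   18  186]] [[29.41537668 49.86584107]
 [32.14516129 38.06451613]]
0.205 [372.19482094 142.47211467]
0.222 [372.62146465 136.26397304]
0.239 [373.05365699 129.97251717]
[ 0.53013798 -0.16195774  0.20226797] 0.056787085997538046 [ 0.45207336  0.09705108 -1.19213079] [ 6.31371515e-05 -7.74929340e-04 -2.96554212e-03 -5.86138487e-04
  2.20608419e-04 -3.95103148e-04]
```

View pics/p11.png

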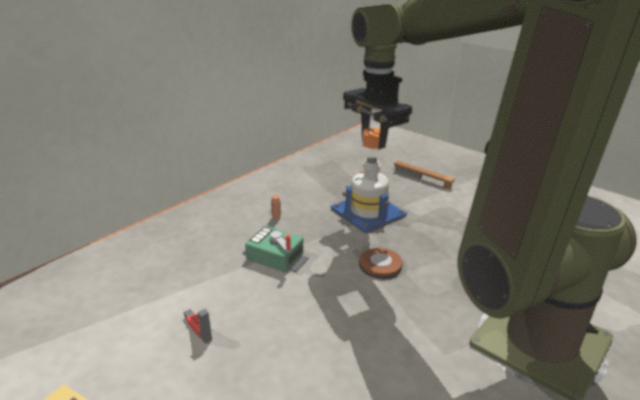

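View pics/p12.png

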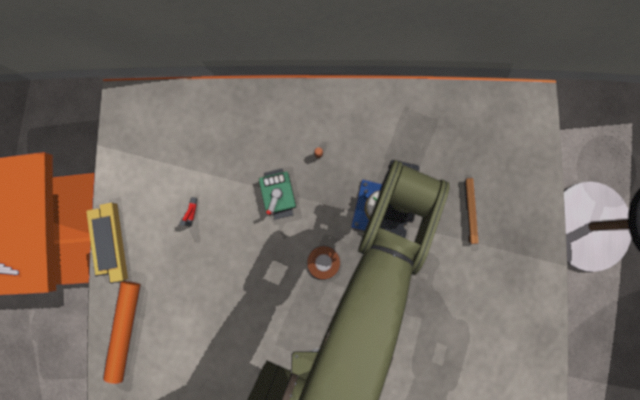

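The cap hangs at (372,138) in the side view, which puts its centre at z ≈ 0.22 m, so about 47 mm of air. The neck below it is bare, the lever is at rest, and the loose things are where they began.

Run:
```python
from rig import ctrl
print(ctrl.hand_in())
```

```text
the job is handed in; nothing more can be done
None
```

I handed the job in at about 18 s of the 58 s allowed. The cap is off and held above the jar. `hand_in` gives no verdict, so the points below are my own checks.

- **Lever:** I pushed the peg with the shut fingers until the force jumped to about 47 N at the stop. That is above 40 N, but only the fingers were touching, so I don't expect it to count against the arm and gripper-body limit. After I backed away, the side picture showed the peg back where it began.
- **Cap:** I gripped it at 57 mm and pressed it down about 5.5 mm, at about 11 N. I then turned it 65° anticlockwise. A side force of about 7 N came up while pressing, and I eased it with small shifts. I couldn't see the white line during the twist; the turn is judged from the tool's rotation and the cap lifting off with only about 2 N of drag.
- **Last checks:**
  - The cap is held at 57 mm, level by eye and still, with its underside about 47 mm above the neck top.
  - Its axis is within about 2 mm of the jar's.
  - The lever and all four loose things look unmoved in both views.
- **Disagreement:** heights measured from the two views came out 2–3 mm lower than the text's, about what the 2 mm calibration error allows.

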